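Clear the balance roller, unlatch the swing arm and hold it up

TASK

Take the balance roller off the swing arm and set it down, without dropping it, in the gap on top of the two rollers in the tray, lying the same way as they do. Then pull the upright latch knob at the arm's free end sideways against its spring until the catch is clear of the ball mount, lift the arm off the ball by that knob and hold it still about 20 degrees up. Finish while still gripping the knob and holding the arm up, and leave everything else where it stands.

Things in the scene. Friction and masses are not known exactly. Their poses are not given: they have to be found in the camera images.
- roller_center (a point): centre of the balance roller: a plain aluminium cylinder, 50 mm diameter, 60 mm long, about 0.3 kg, loose, lying on the arm's bar with its axis along the arm between two low strips. Its x axis is the cylinder's axis (level). It starts 125 mm above the table. The bar below it is 44 mm wide, so fingers can pass down on both sides of the roller. It is body 'roller'.
- roller: the same balance roller as a body; origin on its underside as it starts
- tray_saddle (a point): where the centre of a third roller lies when saddled on the two in the tray: 72.5 mm above the table, over the middle of the grey fixed tray. Tray: 80 x 113 mm outside, walls 5 mm thick and 34 mm high, floor 5 mm thick. x = along the axes of the rollers in the tray, y = across them (level), z up. The tops of the two lower rollers stand at 55 mm, so grip the third with the fingertips no more than about 14 mm below its centre.
- low_left_center (a point): centre of one of the two like rollers lying side by side in the tray, 26 mm to the +y side of its middle, 30 mm above the table, axis along tray x; loose, held by the walls with 3 mm play in all
- low_right_center (a point): the same for the roller on the -y side of the tray's middle
- knob_grip (a point): grip point in the middle of the latch knob: an upright block 22 mm (along the arm, x) x 14 mm (across, y) x 42 mm high on the latch's slide plate; this point lies 24 mm above the plate, 18 mm below the knob's top, 140 mm above the table at the start. The plate lies on the flat roof (70 x 64 mm) of the coupler at the arm's free end, over the ball. x points along the arm to its hinge, y is the direction in which the latch is pulled; the frame tilts with the arm.
- swing_hinge (a point): centre of the arm's hinge pin, 88 mm above the table, at the far end of the fixed base; the pin lies along this frame's y. x points along the base away from the ball and the knob (which is at x = -240 mm, y = 0, z = +52 mm of this frame at the start), y is the latch's pull direction, z up; this frame does not move with the arm. The base plate is 320 x 90 mm; its middle lies 120 mm to -x of the hinge.
- swing (a joint): angle of the swing arm about its hinge, rad: 0 = down on the ball (start), grows as the free end rises, up to 0.9; about 20 degrees is 0.35. The arm is free to fall and weighs about 0.6 kg (some 4 N to lift at the knob).
- latch (a joint): travel of the latch, m: 0 = shut (start), grows to 0.016 (stop) as the knob is pulled along +y of swing_hinge. A spring pushes it back: 2.5 N at 0, 6.5 N at 0.016. Below 0.009 the catch plate lies under the flat underside of the ball and the arm cannot be lifted (2 mm of play); pull it about 0.013 and keep it pulled while the first 15 mm are lifted.
- knob: the latch knob as a body; origin in the middle of its underside, on the slide plate
- mount_a: stepped round aluminium sample mount, 96 mm across, 40 high; a bystander to be left alone; origin at its underside
- mount_b: stepped round aluminium sample mount, 84 mm across, 40 high; a bystander to be left alone; origin at its underside
- post_cap: small round steel post cap, 40 mm across, 34 high; a bystander to be left alone; origin at its underside
- slit_block: small slit block, 34 x 30 mm, 34 high; a bystander to be left alone; origin at its underside
- powder_cup: white ceramic cup, 70 mm across, 50 high; a bystander to be left alone; origin at its underside
- driver: screwdriver lying flat, 170 mm long; a bystander to be left alone

How it is judged:
By the outcome, as a careful person would: the job done as asked, in the order asked, and still so for the second after the job is handed in, while the arm keeps its last pose, push and grip.
It also fails if it takes over 54 s, if anything falls off the work surface, if the arm or the gripper's body presses on something with over 40 N, if the wrist force passes 120 N, or if a joint passes its speed limit or range.

ROBOT

A 7-joint arm with a two-finger parallel gripper is mounted at the origin on the work surface. World frame = base frame: x ahead of the robot, y to its left, z up, the work surface at z = 0. Lengths are in m, angles in degrees, forces in N, time in s.
With the tool pointing down it reaches from about 0.425 to 0.875 m from the base axis. Payload 4.7 kg.
Tool frame: the origin (TCP) lies midway between the tips of the shut fingers; the grasp point (between the pads) lies 19 mm behind it (env.tcp_to_grasp is the distance from the TCP to the grasp point, in m); z points along the fingers, x is the direction in which the jaws open and shut, and the axes are right-handed (so a half turn about z gives the same grasp; the last joint's range is limited). The gripper opens to 87 mm and grips with 3 to 60 N. Pads are 19 mm wide; open, the fingers measure 117 mm over their backs; the gripper's body (75 mm by 190 mm) begins 51 mm behind the grasp point.
Start: joints at [72.542, 18.392, -4.016, 83.108, 1.295, 78.541, -3.26], TCP at [0.204, -0.617, 0.223] pointing down, gripper open.
Joint ranges: [-163.93, 163.93], [-17.29, 119.83], [-79.2, 71.16], [3.27, 140.29], [-89.18, 269.18], [5.43, 117.66], [-154.24, 154.24]. Speed limits (degrees/s): [147.25, 147.25, 180, 180, 180, 180, 180].

INTERFACE

Orientations are given as [roll, pitch, yaw] about the fixed x, y, z axes, in that order (R = Rz(yaw) Ry(pitch) Rx(roll)).
In Python, from cell import env, viewer gives the robot as it stands.
- The arm moves only by the shell command python3 -m pendant 'ROWS' [OPENING] [FORCE]. ROWS is JSON, a list of rows, each a list of 6 numbers: the shift along the tool's x, y, z each as a share of 0.1 m, from -1 to 1, then the turn, a rotation vector about the tool's x, y, z each as a share of 90 degrees, from -1 to 1. A call has exactly 8 rows; each row is the pose to reach, as a shift and turn from the pose commanded when the call began, along the tool's axes at that moment; what a row does not reach only later rows make up. A row lasts 1/8 s, in which the tool goes at most 62.5 mm and 10.7 degrees, less where a joint would pass 70% of its speed; a pose out of reach is approached as far as the arm can. A call with a number of a shift or a turn outside -1 to 1 is refused whole. A call with a gripper value outside its range is refused whole. OPENING is the finger opening in mm, from 0 to 87, set as the call begins (- or left out, the last holds). The fingers move at their own pace and stop on an object; FORCE is the grip in N (left out, the last holds). Time passes only in rows, so rows that repeat a pose let the fingers close, or fill a call up. It gives the time, the measured TCP pose, the force and the opening at its end, in the units of the state.
- env.get_obs(): the state, without advancing time (a new reading comes with each control period).
- viewer.read_camera(name): name is "scene" or "side" or "wrist"; returns a dict with "frame" (420x560x3 uint8, red, green, blue), "fx", "fy", "cx", "cy" (pixels), "view" (4x4, takes a point from world to camera coordinates); the wrist camera has in their place "hand_eye" (4x4, takes a point from camera to tool coordinates, whose origin is the TCP and whose axes are the tool frame's). Camera axes: x right, y down, z forward; pixel columns grow to the right and rows downward; lengths in m; the calibration is good to about 2 mm. A picture is of the moment at which its call begins: read the wrist's pose just before it. There is no depth.
- env.sign_off(): hands the job in, once; it reports no verdict.
The state is a dict: "time_s": time; "qpos": joint angles; "joint_velocities": joint speeds; "effort": joint torques, N m; "tool_pos": TCP position; "tool_rot": TCP orientation; "force": force on the tool from outside, world axes, zero at the start; "wrist_torque": the same for the moment, N m; "grip_width": finger opening in m.
Only numpy, scipy, OpenCV 4.12 (cv2) and the standard library are available. Lean on these libraries where they do the work, as an engineer would, in place of code of your own. Each camera call takes 0.05 s, during which the arm holds its last target.

## Working session

There is one attempt and no reset: what is moved stays moved. The work goes in short steps, Python scripts to look and compute and a shell command to move; the robot and the scene stay as the last step left them, time stands still between calls to the robot, and variables do not carry over. Pictures are saved under pics/ and viewed, and the job is handed in when it is done.

```bash
ls; mkdir -p pics; cat > h.py <<'E'
import numpy as np, cv2
from cell import env, viewer
from scipy.spatial.transform import Rotation as R
def snap(n,f):
    o=env.get_obs(); c=viewer.read_camera(n); cv2.imwrite('pics/'+f,c['frame'][:,:,::-1]); return o,c
def T(o):
    M=np.eye(4); M[:3,:3]=R.from_euler('xyz',o['tool_rot'],degrees=True).as_matrix(); M[:3,3]=o['tool_pos']; return M
def V(o,c):
    return c['view'] if 'view' in c else np.linalg.inv(T(o)@np.array(c['hand_eye']))
def ray(o,c,u,v):
    W=np.linalg.inv(V(o,c)); d=W[:3,:3]@np.array([(u-c['cx'])/c['fx'],(v-c['cy'])/c['fy'],1]); return W[:3,3],d
def onz(o,c,u,v,z):
    p,d=ray(o,c,u,v); return p+d*(z-p[2])/d[2]
def proj(o,c,P):
    q=V(o,c)@np.append(P,1); return c['fx']*q[0]/q[2]+c['cx'],c['fy']*q[1]/q[2]+c['cy']
E
python3 - <<'E'
from h import *
o,c=snap('scene','s0.png'); print(o); print({k:c[k] for k in c if k!='frame'})
o,c=snap('side','d0.png'); print({k:c[k] for k in c if k!='frame'})
o,c=snap('wrist','w0.png'); print({k:c[k] for k in c if k!='frame'})
E
```

```text
pics
{'time_s': 0.0, 'qpos': array([72.54152833, 18.44013563, -4.01768389, 83.17712456,  1.29359379,
       78.53975817, -3.2595128 ]), 'joint_velocities': array([ 0.06813925, -0.12398655,  0.05878984,  0.04282275, -0.04474592,
       -0.08797514, -0.06969858]), 'effort': array([-8.85932459e-04, -4.91290784e+01, -4.04230328e-01, -3.12524736e+01,
       -6.38586120e-02,  4.39903478e-02,  1.80799534e-04]), 'tool_pos': array([ 0.20353654, -0.61671305,  0.22143013]), 'tool_rot': array([ 1.79996251e+02,  1.11841510e-01, -7.17294841e+01]), 'force': array([-0.07558096,  1.06159223,  0.74538867]), 'wrist_torque': array([-0.00484866,  0.03528253,  0.02523045]), 'grip_width': 0.08702869828581716}
{'fx': 438.1585801832526, 'fy': 438.1585801832526, 'cx': 278.18829520946343, 'cy': 212.73691777582076, 'view': array([[ 0.27988264,  0.96003277,  0.00166777, -0.17361549],
       [ 0.69976202, -0.2028148 , -0.68498122, -0.3206342 ],
       [-0.65726617,  0.19288139, -0.72855882,  1.46939097],
       [ 0.        ,  0.        ,  0.        ,  1.        ]])}
{'fx': 418.886490477337, 'fy': 418.886490477337, 'cx': 275.157330876075, 'cy': 209.20613743743664, 'view': array([[-0.92293281, -0.38495851, -0.00140219,  0.52622596],
       [-0.29681103,  0.71391053, -0.63421997,  0.24983567],
       [ 0.24514942, -0.58492624, -0.77315138,  0.93351849],
       [ 0.        ,  0.        ,  0.        ,  1.        ]])}
{'fx': 293.94853392921635, 'fy': 293.94853392921635, 'cx': 280.28103303344454, 'cy': 214.36756158266923, 'hand_eye': array([[ 9.99999847e-01,  5.38471574e-04, -1.23515221e-04,
        -1.12899212e-04],
       [-4.79037499e-04,  9.56524060e-01,  2.91653037e-01,
        -7.86211262e-02],
       [ 2.75192151e-04, -2.91652933e-01,  9.56524172e-01,
        -1.62793646e-01],
       [ 0.00000000e+00,  0.00000000e+00,  0.00000000e+00,
         1.00000000e+00]])}
```

View pics/s0.png

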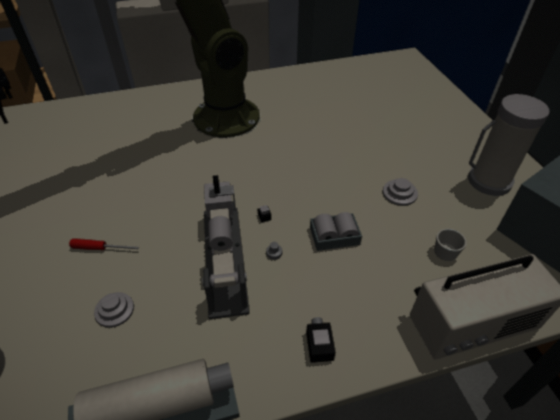

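View pics/d0.png

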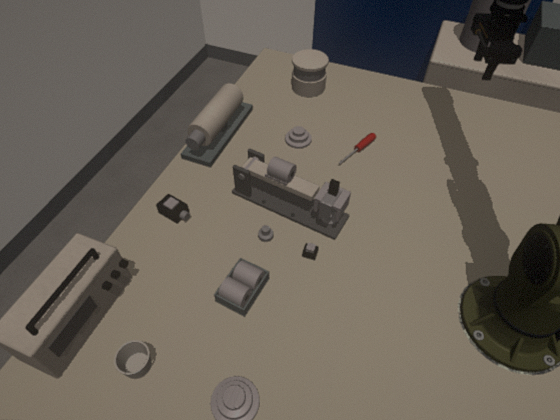

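View pics/w0.png

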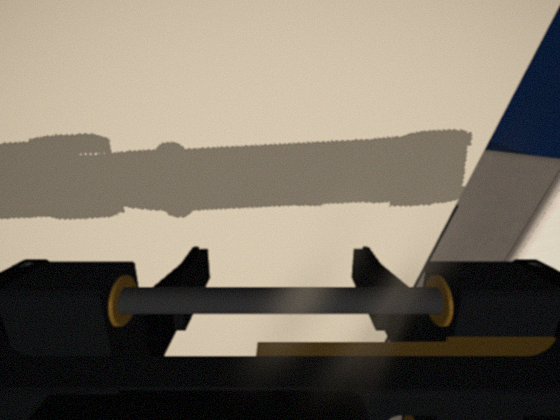

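The scene view shows the swing arm at about (220,245), with the knob at (216,183), the roller at (221,232), the tray at (336,230) and the robot base at (226,115). The side view has the arm at (290,190), the knob at (334,187), the roller at (281,169) and the tray at (242,284). I'll enlarge both.

```bash
python3 - <<'E'
import cv2
s=cv2.imread('pics/s0.png'); d=cv2.imread('pics/d0.png')
f=lambda a:cv2.convertScaleAbs(a,alpha=1.6,beta=10)
cv2.imwrite('pics/s0z.png',f(cv2.resize(s[165:325,180:380],None,fx=4,fy=3.75,interpolation=2)[:600]))
cv2.imwrite('pics/d0z.png',f(cv2.resize(d[140:320,200:360],None,fx=3.3333*1.0,fy=3.33333,interpolation=2)))
E
```

```text
(no output)
```

View pics/s0z.png

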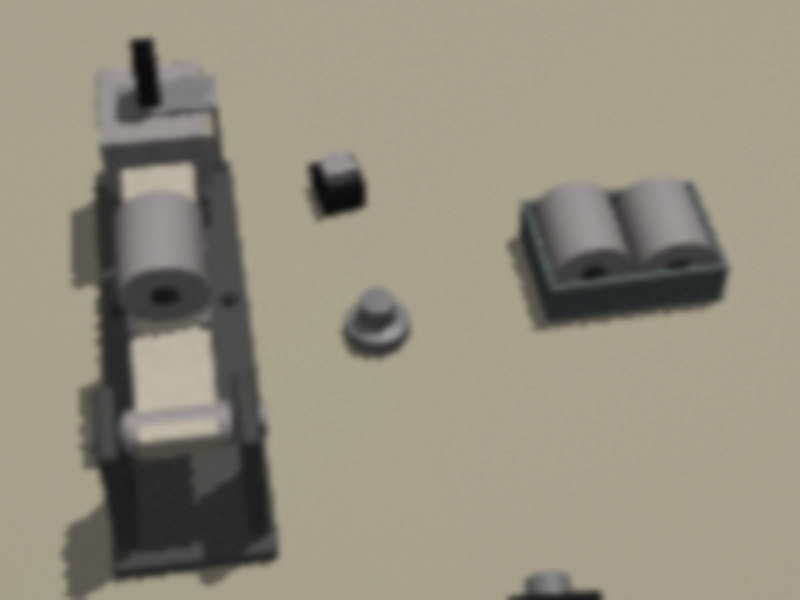

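View pics/d0z.png

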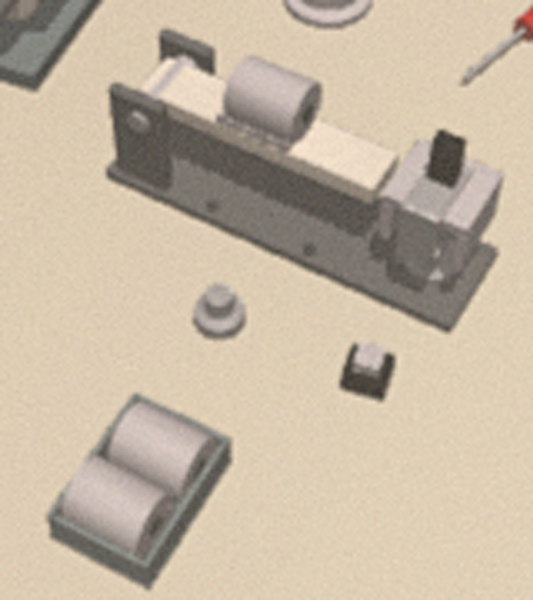

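```bash
python3 - <<'E'
from h import *
o,s=snap('scene','x.png'); o,d=snap('side','y.png')
S=lambda u,v,z:onz(o,s,180+u/4,165+v/3.75,z)[:2].round(4)
D=lambda u,v,z:onz(o,d,200+u/3.33333,140+v/3.33333,z)[:2].round(4)
print('knobtop',S(144,41,.158),D(449,136,.158))
print('base far',S(115,572,.0),S(275,556,.0))
print('base side',D(452,330,.0),D(498,252,.008),D(108,175,.0))
tS=[S(*p,.034) for p in[(522,203),(690,182),(725,267),(545,290)]]
tD=[D(*p,.034) for p in[(133,397),(231,438),(150,572),(50,520)]]
print('trayS',tS,np.mean(tS,0));print('trayD',tD,np.mean(tD,0))
print('roller S ends', S(158,195,.15),S(165,265,.15)); print('roller D top', D(250,65,.15),D(300,85,.15))
print('roofS',[S(*p,.115) for p in [(97,72),(215,80),(213,137),(100,142)]])
E
```

```text
knobtop [ 0.4583 -0.1057] [ 0.4637 -0.1108]
base far [ 0.7293 -0.1892] [ 0.7434 -0.1031]
base side [ 0.4288 -0.0645] [ 0.4169 -0.1457] [ 0.7447 -0.1061]
trayS [array([0.5455, 0.1068]), array([0.5571, 0.2163]), array([0.6333, 0.2071]), array([0.6209, 0.0952])] [0.5892  0.15635]
trayD [array([0.6179, 0.1037]), array([0.5399, 0.1078]), array([0.5491, 0.221 ]), array([0.6271, 0.2128])] [0.5835   0.161325]
roller S ends [ 0.5828 -0.1224] [ 0.6362 -0.129 ]
roller D top [ 0.625  -0.1309] [ 0.5826 -0.1256]
roofS [array([ 0.4317, -0.1343]), array([ 0.4593, -0.0664]), array([ 0.5102, -0.0787]), array([ 0.496 , -0.1435])]
```

```bash
python3 -m pendant '[[-0.1,-0.1,0,0,0,0.03],[-0.25,-0.25,0,0,0,0.07],[-0.4,-0.4,0,0,0,0.11],[-0.55,-0.55,0,0,0,0.15],[-0.7,-0.7,0,0,0,0.19],[-0.8,-0.8,0,0,0,0.23],[-0.9,-0.9,0,0,0,0.26],[-1,-1,0,0,0,0.29]]' 87
python3 -m pendant '[[-0.12,-0.12,0,0,0,0],[-0.25,-0.25,0,0,0,0],[-0.38,-0.38,0,0,0,0],[-0.5,-0.5,0,0,0,0],[-0.62,-0.62,0,0,0,0],[-0.75,-0.75,0,0,0,0],[-0.88,-0.88,0,0,0,0],[-1,-1,0,0,0,0]]'
python3 -m pendant '[[-0.12,-0.12,0,0,0,0],[-0.25,-0.25,0,0,0,0],[-0.38,-0.38,0,0,0,0],[-0.5,-0.5,0,0,0,0],[-0.62,-0.62,0,0,0,0],[-0.75,-0.75,0,0,0,0],[-0.88,-0.88,0,0,0,0],[-1,-1,0,0,0,0]]'
```

```text
time_s: 1.25
tool_pos: [0.2675, -0.4904, 0.2225]
tool_rot: [180.0, -0.0, -97.9]
force: [-0.4, 0.9, 0.1]
grip_width: 0.0869
time_s: 2.25
tool_pos: [0.3811, -0.4047, 0.2226]
tool_rot: [-180.0, -0.0, -97.8]
force: [0.8, -0.2, -0.4]
grip_width: 0.0868
time_s: 3.25
tool_pos: [0.4938, -0.3192, 0.2225]
tool_rot: [-180.0, 0.0, -97.8]
force: [-0.6, -0.4, -0.4]
grip_width: 0.0873
```

```bash
python3 -m pendant '[[-0.12,-0.05,0,0,0,0],[-0.25,-0.1,0,0,0,0],[-0.38,-0.16,0,0,0,0],[-0.5,-0.21,0,0,0,0],[-0.62,-0.26,0,0,0,0],[-0.75,-0.31,0,0,0,0],[-0.88,-0.37,0,0,0,0],[-1,-0.42,0,0,0,0]]'
python3 -m pendant '[[-0.12,-0.05,0,0,0,0],[-0.25,-0.1,0,0,0,0],[-0.38,-0.16,0,0,0,0],[-0.5,-0.21,0,0,0,0],[-0.66,-0.28,0,0,0,0],[-0.84,-0.34,0,0,0,0],[-1,-0.42,0,0,0,0],[-1,-0.42,0,0,0,0]]'
python3 - <<'E'
from h import *
o,c=snap('wrist','w1.png'); print(o['tool_pos'],o['time_s'])
E
```

```text
time_s: 4.25
tool_pos: [0.5485, -0.2258, 0.2225]
tool_rot: [-180.0, -0.0, -97.8]
force: [0.8, -0.5, -0.1]
grip_width: 0.087
time_s: 5.25
tool_pos: [0.6041, -0.1309, 0.2225]
tool_rot: [-180.0, 0.1, -97.6]
force: [0.1, 0.0, -0.1]
grip_width: 0.0869
[ 0.60407212 -0.13087914  0.22246282] 5.25
```

View pics/w1.png

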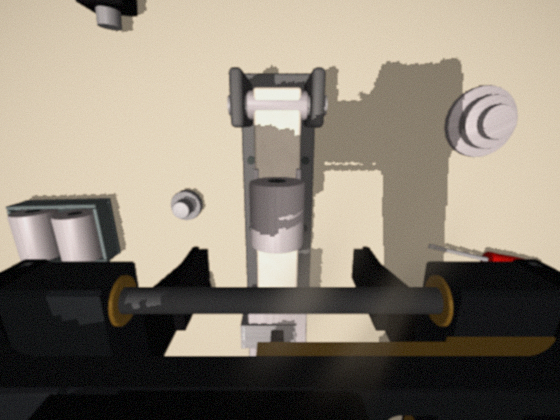

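The wrist view shows the hinge at the top (278,100), the roller at (278,213), the tray's left part at (60,232) and the knob at about (278,335), partly hidden by the hand. The arm runs straight up the image. Next I'll zoom in for edges.

```bash
python3 - <<'E'
import cv2
s=cv2.imread('pics/w1.png')
cv2.imwrite('pics/w1z.png',cv2.convertScaleAbs(cv2.resize(s[55:265,210:350],None,fx=2.8,fy=2.8,interpolation=2),alpha=1.5))
E
```

```text
(no output)
```

View pics/w1z.png

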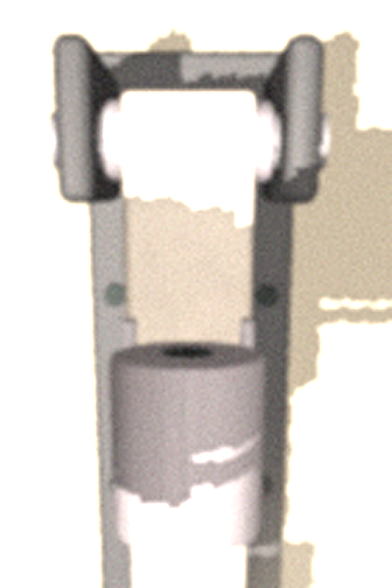

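```bash
python3 - <<'E'
from h import *
o,c=snap('wrist','w1b.png')
Z=lambda u,v,z:onz(o,c,210+u/2.8,55+v/2.8,z).round(4)
a,b=Z(188.5,368,.15),Z(189,546,.15); print('roller ends',a,b,(a+b)/2,np.linalg.norm(a-b),np.degrees(np.arctan2(*(a-b)[1::-1])))
print('base edges z~.008',Z(92,230,.01),Z(102,560,.01),Z(292,230,.01),Z(284,500,.01))
print('hinge pin ends', Z(57,140,.088),Z(325,135,.088), 'bar', Z(120,110,.1),Z(257,110,.1))
print('holes',Z(115,294,.01),Z(266,294,.01))
E
```

```text
roller ends [ 0.6342 -0.135   0.15  ] [ 0.5786 -0.1274  0.15  ] [ 0.6064 -0.1312  0.15  ] 0.05611702059090449 -7.783559526465399
base edges z~.008 [ 0.6731 -0.096   0.01  ] [ 0.5157 -0.0737  0.01  ] [ 0.6612 -0.1835  0.01  ] [ 0.5352 -0.1668  0.01  ]
hinge pin ends [ 0.7055 -0.0992  0.088 ] [ 0.6949 -0.1894  0.088 ] bar [ 0.7108 -0.1228  0.1   ] [ 0.7048 -0.1665  0.1   ]
holes [ 0.6441 -0.1015  0.01  ] [ 0.635 -0.169  0.01 ]
```

```bash
python3 -m pendant '[[0,-0.02,0.15,0,0,0],[0,-0.02,0.3,0,0,0],[0,-0.02,0.45,0,0,0],[0,-0.02,0.6,0,0,0],[0,-0.02,0.75,0,0,0],[0,-0.02,0.88,0,0,0],[0,-0.02,0.96,0,0,0],[0,-0.02,1,0,0,0]]'
python3 - <<'E'
from h import *
o,c=snap('wrist','w2.png'); print(o['tool_pos'],o['time_s'])
E
```

```text
time_s: 6.35
tool_pos: [0.6051, -0.1337, 0.1221]
tool_rot: [180.0, -0.0, -97.8]
force: [0.6, -0.3, -0.0]
grip_width: 0.0875
[ 0.60512349 -0.13368966  0.1220563 ] 6.35
```

View pics/w2.png

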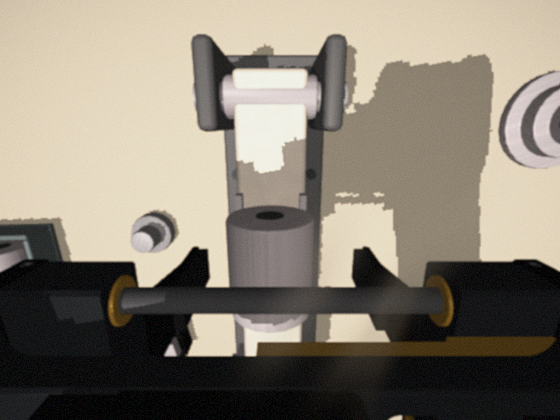

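The roller (columns 228 to 313) sits left of the finger midline at column 280, so I'll work out the offset.

```bash
python3 - <<'E'
from h import *
o,c=snap('wrist','w2b.png'); print(o['tool_pos'],o['tool_rot'])
for z in (.125,):
  for p in [(270.5,235),(270.5,270)]:
    q=onz(o,c,*p,z); print(q, (np.linalg.inv(T(o))@np.append(q,1))[:3])
a=onz(o,c,270.5,229,.15);print('end top',a,(np.linalg.inv(T(o))@np.append(a,1))[:3])
print(proj(o,c,T(o)[:3,3]))
E
```

```text
[ 0.60498628 -0.1336411   0.12181238] [ 1.79963853e+02  2.02123975e-03 -9.78313219e+01]
[ 0.62305659 -0.13102847  0.125     ] [-0.00505059 -0.01754377 -0.00319851]
[ 0.60076241 -0.12775179  0.125     ] [-0.00525897  0.00498895 -0.00318429]
end top [ 0.63553314 -0.13366945  0.15      ] [-0.00413513 -0.03024803 -0.02820657]
(np.float64(279.243001913947), np.float64(260.13043490623585))
```

```bash
python3 -m pendant '[[-0.02,0,0,0,0,0],[-0.05,0,0.02,0,0,0],[-0.05,0,0.04,0,0,0],[-0.05,0,0.06,0,0,0],[-0.05,0,0.08,0,0,0],[-0.05,0,0.1,0,0,0],[-0.05,0,0.1,0,0,0],[-0.05,0,0.1,0,0,0]]'
python3 -m pendant '[[0,0,0,0,0,0],[0,0,0,0,0,0],[0,0,0,0,0,0],[0,0,0,0,0,0],[0,0,0,0,0,0],[0,0,0,0,0,0],[0,0,0,0,0,0],[0,0,0,0,0,0]]' 40 25
```

```text
time_s: 7.45
tool_pos: [0.6059, -0.1288, 0.1126]
tool_rot: [-180.0, -0.0, -97.8]
force: [-0.1, -0.5, -0.6]
grip_width: 0.0872
time_s: 8.45
tool_pos: [0.606, -0.1277, 0.1126]
tool_rot: [-180.0, 0.1, -97.8]
force: [0.9, 4.1, 0.4]
grip_width: 0.0489
```

```bash
python3 -m pendant '[[0,0,-0.04,0,0,0],[0,0,-0.12,0,0,0],[0,0,-0.25,0,0,0],[0,0,-0.4,0,0,0],[-0.1,0,-0.55,0,0,0],[-0.25,0,-0.65,0,0,0],[-0.4,0,-0.7,0,0,0],[-0.55,0,-0.7,0,0,0]]'
python3 -m pendant '[[-0.15,0,0,0,0,0],[-0.3,0,0,0,0,0],[-0.45,0,0,0,0,0],[-0.6,0,0,0,0,0],[-0.75,0,0,0,0,0],[-0.88,0,0,0,0,0],[-0.96,0,0,0,0,0],[-1,0,0,0,0,0]]'
python3 - <<'E'
from h import *
o,c=snap('wrist','w3.png'); print(o['tool_pos'],o['tool_rot'],o['time_s'],o['force'],o['grip_width'])
E
```

```text
time_s: 9.45
tool_pos: [0.6136, -0.0723, 0.1828]
tool_rot: [-180.0, 0.0, -97.8]
force: [-0.6, -0.1, -3.7]
grip_width: 0.0493
time_s: 10.45
tool_pos: [0.627, 0.0253, 0.1825]
tool_rot: [180.0, -0.0, -97.8]
force: [0.2, -0.2, -2.8]
grip_width: 0.0489
[0.62704222 0.02526864 0.18251906] [ 1.79999575e+02 -1.01419626e-02 -9.78138017e+01] 10.45 [ 0.1718546  -0.17902365 -2.78681732] 0.048924316291080745
```

View pics/w3.png

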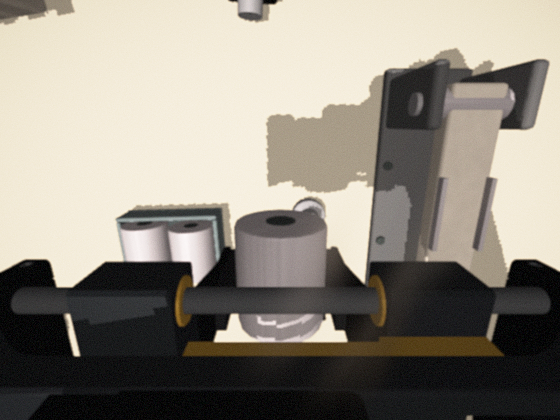

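```bash
python3 -m pendant '[[-0.08,0.12,0,0,0,0],[-0.17,0.25,0,0,0,0],[-0.26,0.38,0,0,0,0],[-0.35,0.5,0,0,0,0],[-0.45,0.65,0,0,0,0],[-0.58,0.85,0,0,0,0],[-0.7,1,0,0,0,0],[-0.7,1,0,0,0,0]]'
python3 - <<'E'
from h import *
o,c=snap('wrist','w4.png'); print(o['tool_pos'],o['tool_rot'],o['time_s'],o['force'],o['grip_width'])
f=c['frame'][:,:,::-1][120:320,60:360]
cv2.imwrite('pics/w4z.png',cv2.convertScaleAbs(cv2.resize(f,None,fx=2.5,fy=2.5,interpolation=2),alpha=1.2))
E
```

```text
time_s: 11.5
tool_pos: [0.5363, 0.1098, 0.1829]
tool_rot: [-180.0, -0.0, -97.6]
force: [1.1, 0.5, -2.5]
grip_width: 0.0493
[0.53632786 0.10984354 0.18286048] [-1.79970768e+02 -1.86188271e-03 -9.76408196e+01] 11.5 [ 1.13353603  0.52338942 -2.4805073 ] 0.04927461515633726
```

View pics/w4.png

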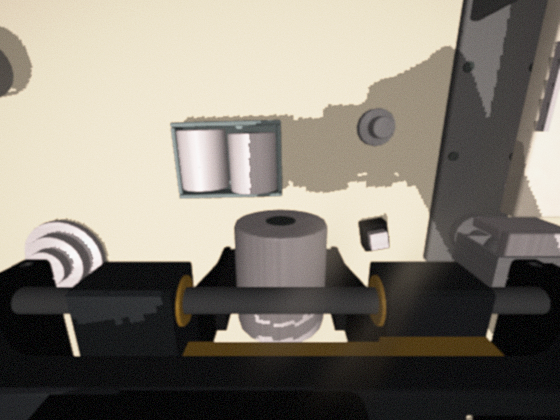

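View pics/w4z.png

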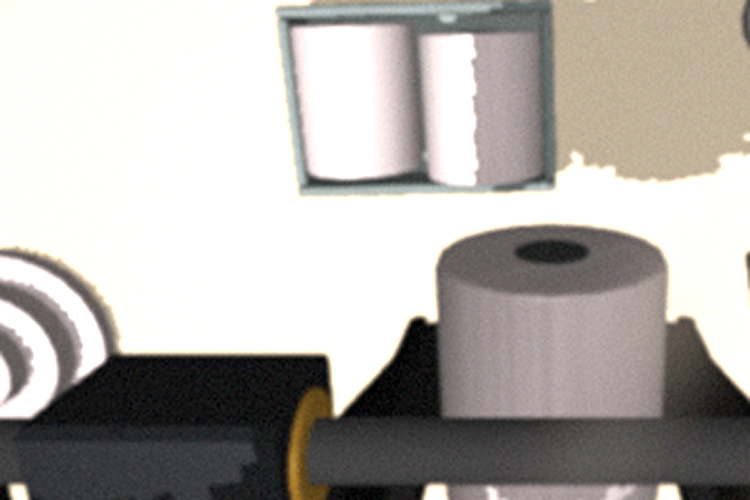

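The whole tray is visible, with rim corners at about (172,123), (281,121), (281,195) and (181,198). The held roller is centred between the fingers at column 281.

```bash
python3 - <<'E'
from h import *
o,c=snap('wrist','w4b.png'); print(o['tool_pos'],o['tool_rot'])
Z=lambda u,v,z:onz(o,c,60+u/2.5,120+v/2.5,z)
k=[Z(*p,.034) for p in[(280,8),(552,3),(553,187),(302,193)]]
print(np.array(k).round(4)); m=np.mean(k,0)
ang=lambda a,b:np.degrees(np.arctan2(b[1]-a[1],b[0]-a[0]))
print('axis yaw',ang(k[3],k[0]),ang(k[2],k[1]),'across-90',ang(k[1],k[0])-90,ang(k[2],k[3])-90, 'len',np.linalg.norm(k[0]-k[1]),np.linalg.norm(k[2]-k[3]),np.linalg.norm(k[0]-k[3]),np.linalg.norm(k[1]-k[2]))
# rollers: silhouette ranges at mid
r=[Z(p,105,.03) for p in (299,412,424,545)]
print('rollers sil',np.array(r).round(4))
print('mid',m)
for gap in [(416,45),(423,175)]: print('gap',Z(*gap,.03))
yaw=np.radians(np.mean([ang(k[3],k[0]),ang(k[2],k[1]),ang(k[1],k[0])-90,ang(k[2],k[3])-90])); print(np.degrees(yaw))
d=m-o['tool_pos']; Tr=T(o)[:3,:3].T; print('delta tool',Tr@d)
E
```

```text
[0.53729193 0.10836096 0.18280617] [-1.79938200e+02 -3.24167008e-02 -9.77456652e+01]
[[0.6316 0.2055 0.034 ]
 [0.6187 0.0961 0.034 ]
 [0.5431 0.1059 0.034 ]
 [0.5551 0.2145 0.034 ]]
axis yaw -6.720338903194401 -7.3621347177954926 across-90 -6.71386066539246 -6.32166100877555 len 0.11018713047782437 0.10933604753859211 0.07696107837729656 0.07621753788175004
rollers sil [[0.5922 0.2084 0.03  ]
 [0.5857 0.1607 0.03  ]
 [0.585  0.1556 0.03  ]
 [0.5781 0.1046 0.03  ]]
mid [0.58711015 0.15550479 0.034     ]
gap [0.60980987 0.15438548 0.03      ]
gap [0.55514816 0.16166562 0.03      ]
-6.779498823789476
delta tool [-0.05351217 -0.04284932  0.14882222]
```

```bash
python3 -m pendant '[[-0.07,-0.05,0,0,0,0],[-0.16,-0.13,0,0,0,-0.003],[-0.27,-0.22,0,0,0,-0.006],[-0.38,-0.31,0.05,0,0,-0.01],[-0.48,-0.38,0.15,0,0,-0.01],[-0.545,-0.43,0.3,0,0,-0.01],[-0.545,-0.43,0.45,0,0,-0.01],[-0.545,-0.43,0.5,0,0,-0.01]]'
python3 - <<'E'
from h import *
o,c=snap('wrist','w5.png'); print(o['tool_pos'],o['tool_rot'],o['time_s'],o['force'],o['grip_width'])
o,c=snap('scene','s5.png')
f=c['frame'][:,:,::-1][140:280,270:420]
cv2.imwrite('pics/s5z.png',cv2.convertScaleAbs(cv2.resize(f,None,fx=4,fy=4,interpolation=2),alpha=1.4))
o,c=snap('side','d5.png')
f=c['frame'][:,:,::-1][220:350,180:320]
cv2.imwrite('pics/d5z.png',cv2.convertScaleAbs(cv2.resize(f,None,fx=4,fy=4,interpolation=2),alpha=1.4))
E
```

```text
time_s: 12.6
tool_pos: [0.5862, 0.1552, 0.1304]
tool_rot: [179.8, -0.1, -96.9]
force: [-0.8, -0.1, -1.5]
grip_width: 0.0496
[0.58618131 0.15516994 0.13036211] [ 1.79814897e+02 -9.04822883e-02 -9.69439864e+01] 12.6 [-0.78179409 -0.07628668 -1.53867578] 0.04962507059097683
```

View pics/w5.png

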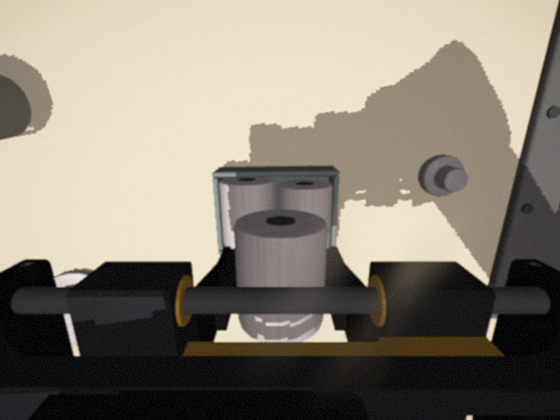

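View pics/s5z.png

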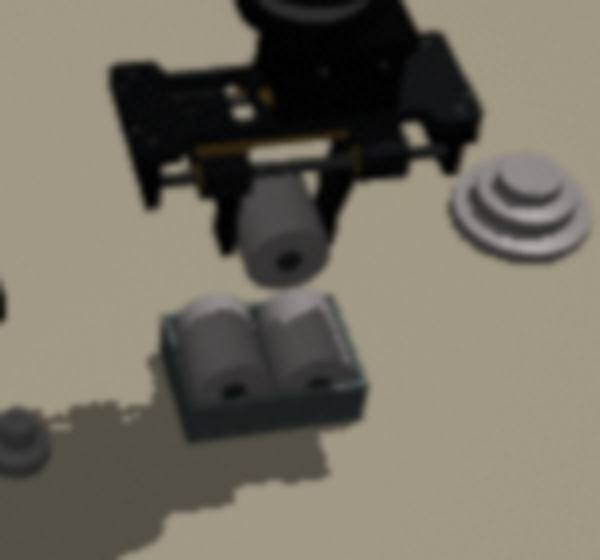

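View pics/d5z.png

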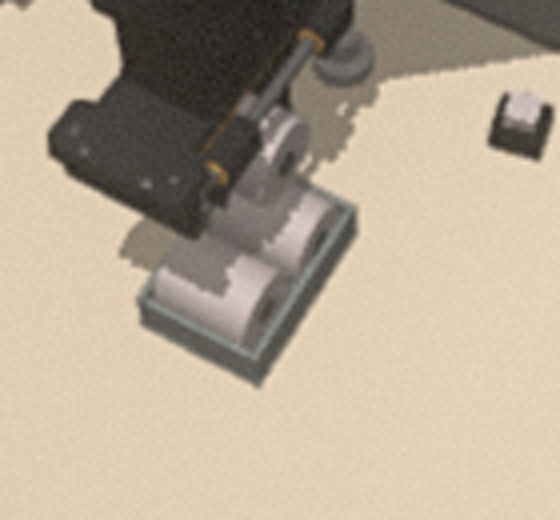

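```bash
python3 - <<'E'
from h import *
o,c=snap('wrist','w5b.png'); print(o['tool_pos'],o['tool_rot'])
f=c['frame'][:,:,::-1][150:270,200:360]
cv2.imwrite('pics/w5z.png',cv2.convertScaleAbs(cv2.resize(f,None,fx=5,fy=5,interpolation=2),alpha=1.3))
E
```

```text
[0.58730311 0.15539968 0.13233374] [ 1.79984439e+02 -3.20340051e-02 -9.69627694e+01]
```

View pics/w5z.png

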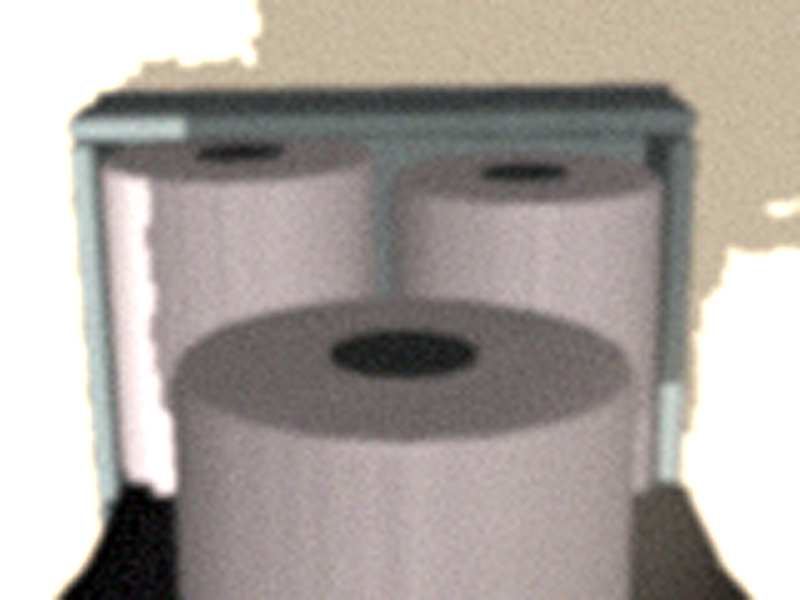

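```bash
python3 - <<'E'
from h import *
o,c=snap('wrist','w5c.png')
Z=lambda u,v,z:onz(o,c,200+u/5,150+v/5,z)
Ti=np.linalg.inv(T(o)); t=lambda p:(Ti@np.append(p,1))[:3].round(4)
for n,p,z in [('L1',(75,125),.034),('R1',(692,125),.034),('L2',(105,480),.034),('R2',(676,480),.034),('gap',(383,200),.03),('gap',(384,270),.03),('hL',(239,152),.03),('hR',(525,172),.03),('held',(403,440),.157),('Lend',(239,180),.055),('Rend',(525,201),.055),('heldface',(405,440),.1324+.0374)]:
  q=Z(*p,z);print(n,t(q),q.round(4))
E
```

```text
L1 [-0.0578 -0.0357  0.0989] [0.6301 0.2086 0.034 ]
R1 [ 0.0526 -0.0357  0.0989] [0.6168 0.0991 0.034 ]
L2 [-0.0564  0.0329  0.0989] [0.5619 0.2156 0.034 ]
R2 [0.0535 0.0329 0.0989] [0.5486 0.1065 0.034 ]
gap [-0.0028 -0.0212  0.1029] [0.6091 0.1558 0.03  ]
gap [-0.0027 -0.0078  0.1029] [0.5958 0.1573 0.03  ]
hL [-0.0291 -0.0301  0.1029] [0.6211 0.1808 0.03  ]
hR [ 0.0232 -0.0264  0.1029] [0.6111 0.1293 0.03  ]
held [ 0.0008 -0.0239 -0.0241] [0.6113 0.152  0.157 ]
Lend [-0.0264 -0.03    0.0779] [0.6206 0.1782 0.055 ]
Rend [ 0.0212 -0.0264  0.0779] [0.6113 0.1313 0.055 ]
heldface [ 0.0009 -0.029  -0.0369] [0.6163 0.1512 0.1698]
```

```bash
python3 -m pendant '[[-0.033,0.02,0.05,0,0,-0.009],[-0.033,0.02,0.15,0,0,-0.009],[-0.033,0.02,0.27,0,0,-0.009],[-0.033,0.02,0.4,0,0,-0.009],[-0.033,0.02,0.5,0,0,-0.009],[-0.033,0.02,0.58,0,0,-0.009],[-0.033,0.02,0.63,0,0,-0.009],[-0.033,0.02,0.65,0,0,-0.009]]'
python3 - <<'E'
from h import *
o,c=snap('wrist','w6.png'); print(o['tool_pos'],o['tool_rot'],o['time_s'],o['force'],o['grip_width'])
f=c['frame'][:,:,::-1][120:340,170:390]
cv2.imwrite('pics/w6z.png',cv2.convertScaleAbs(cv2.resize(f,None,fx=2.7,fy=2.7,interpolation=2),alpha=1.4))
o,c=snap('scene','s6.png')
f=c['frame'][:,:,::-1][180:280,280:400]
cv2.imwrite('pics/s6z.png',cv2.convertScaleAbs(cv2.resize(f,None,fx=5,fy=5,interpolation=2),alpha=1.6))
E
```

```text
time_s: 13.85
tool_pos: [0.5859, 0.1594, 0.0673]
tool_rot: [180.0, -0.0, -96.1]
force: [-0.6, 0.6, -2.4]
grip_width: 0.049
[0.58589063 0.15938953 0.06727944] [ 1.79992316e+02 -8.33619649e-03 -9.61256605e+01] 13.85 [-0.61819121  0.59956114 -2.43164163] 0.04904149522770575
```

View pics/w6z.png

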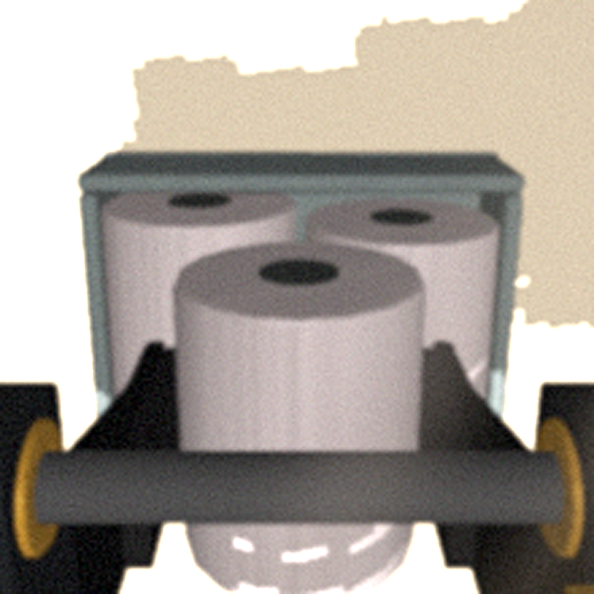

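View pics/s6z.png

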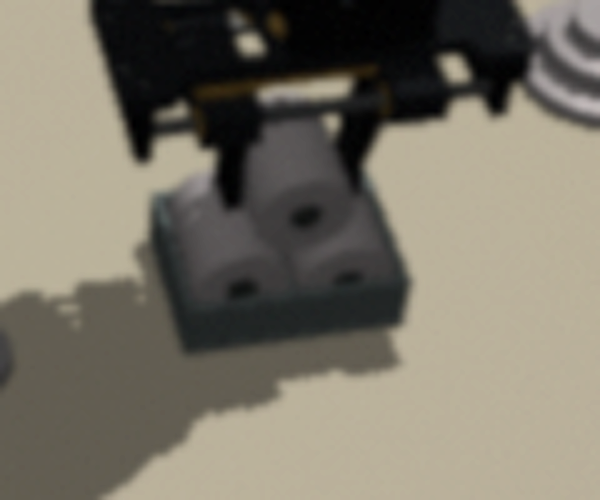

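The held roller's bore (298) is midway between the two lower ones (200 and 402), so it's centred. I'll lower it gently until the force shows contact.

```bash
python3 -m pendant '[[0,0,0.01,0,0,0],[0,0,0.02,0,0,0],[0,0,0.03,0,0,0],[0,0,0.04,0,0,0],[0,0,0.05,0,0,0],[0,0,0.06,0,0,0],[0,0,0.06,0,0,0],[0,0,0.06,0,0,0]]'
```

```text
time_s: 14.95
tool_pos: [0.5859, 0.1594, 0.0615]
tool_rot: [180.0, -0.0, -96.1]
force: [-0.1, 0.4, -2.8]
grip_width: 0.0496
```

```bash
python3 -m pendant '[[0,0,0.005,0,0,0],[0,0,0.01,0,0,0],[0,0,0.015,0,0,0],[0,0,0.015,0,0,0],[0,0,0.015,0,0,0],[0,0,0.015,0,0,0],[0,0,0.015,0,0,0],[0,0,0.015,0,0,0]]'
```

```text
time_s: 15.95
tool_pos: [0.586, 0.1593, 0.0604]
tool_rot: [-180.0, -0.0, -96.1]
force: [-1.7, -2.0, 4.5]
grip_width: 0.0493
```

```bash
python3 -m pendant '[[0,0,0,0,0,0],[0,0,0,0,0,0],[0,0,0,0,0,0],[0,0,0,0,0,0],[0,0,0,0,0,0],[0,0,0,0,0,0],[0,0,0,0,0,0],[0,0,0,0,0,0]]' 70
python3 - <<'E'
from h import *
o,c=snap('wrist','w7.png'); print(o['tool_pos'],o['tool_rot'],o['time_s'],o['force'],o['grip_width'])
f=c['frame'][:,:,::-1][120:340,170:390]
cv2.imwrite('pics/w7z.png',cv2.convertScaleAbs(cv2.resize(f,None,fx=2.7,fy=2.7,interpolation=2),alpha=1.4))
E
```

```text
time_s: 16.95
tool_pos: [0.5859, 0.1594, 0.06]
tool_rot: [-180.0, -0.0, -96.1]
force: [0.0, 0.5, 0.4]
grip_width: 0.0703
[0.58590435 0.15944504 0.06004342] [-1.79995753e+02 -5.45460067e-03 -9.61200661e+01] 16.95 [0.04900248 0.53791695 0.44097279] 0.07027338097495853
```

View pics/w7z.png

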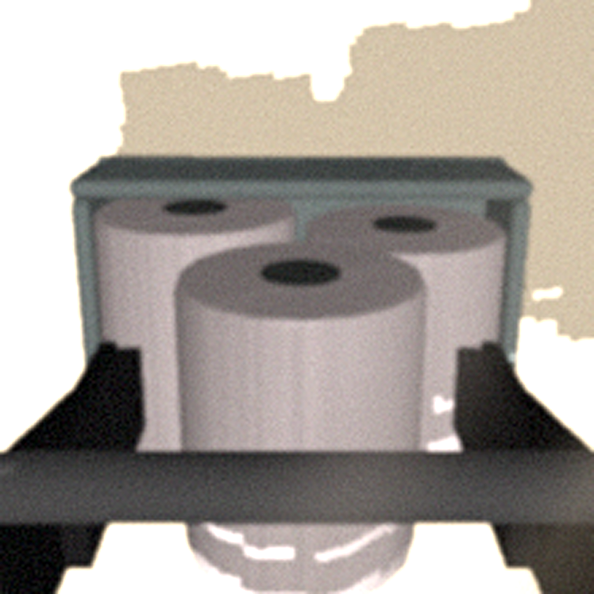

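The third roller stays saddled and centred between the opened fingers. I'll lift away and go towards the knob.

```bash
python3 -m pendant '[[0,0,-0.1,0,0,0],[0,0,-0.25,0,0,0],[0,0,-0.42,0,0,0],[0,0,-0.6,0,0,0.005],[0.08,0.03,-0.75,0,0,0.01],[0.2,0.08,-0.88,0,0,0.015],[0.35,0.13,-0.97,0,0,0.019],[0.5,0.18,-1,0,0,0.019]]'
python3 -m pendant '[[0.14,0.05,-0.06,0,0,0],[0.28,0.1,-0.12,0,0,0],[0.42,0.14,-0.18,0,0,0],[0.56,0.19,-0.24,0,0,0],[0.7,0.24,-0.3,0,0,0],[0.84,0.28,-0.3,0,0,0],[0.94,0.32,-0.3,0,0,0],[1,0.34,-0.3,0,0,0]]'
python3 - <<'E'
from h import *
o,c=snap('wrist','w8.png'); print(o['tool_pos'],o['tool_rot'],o['time_s'],o['force'],o['grip_width'])
E
```

```text
time_s: 18.0
tool_pos: [0.5623, 0.1101, 0.1606]
tool_rot: [-180.0, -0.0, -97.9]
force: [0.3, -0.0, -0.8]
grip_width: 0.07
time_s: 19.0
tool_pos: [0.5149, 0.0165, 0.1898]
tool_rot: [180.0, -0.0, -97.9]
force: [0.6, 0.8, -0.3]
grip_width: 0.0706
[0.51486268 0.01651953 0.1897783 ] [ 1.79974987e+02 -1.07534423e-02 -9.78657010e+01] 19.0 [ 0.64793874  0.75221182 -0.28690043] 0.07057610719479407
```

View pics/w8.png

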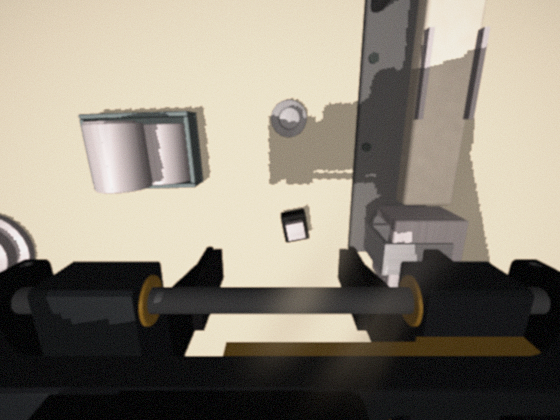

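```bash
python3 -m pendant '[[0.14,0.03,0,0,0,0],[0.28,0.07,0,0,0,0],[0.42,0.11,0,0,0,0],[0.56,0.15,0,0,0,0],[0.7,0.19,0,0,0,0],[0.84,0.24,0,0,0,0],[0.95,0.28,0,0,0,0],[1,0.3,0,0,0,0]]'
python3 -m pendant '[[0.08,0.01,0,0,0,0],[0.16,0.02,0,0,0,0],[0.25,0.03,0,0,0,0],[0.32,0.04,0,0,0,0],[0.34,0.05,0,0,0,0],[0.34,0.05,0,0,0,0],[0.34,0.05,0,0,0,0],[0.34,0.05,0,0,0,0]]'
python3 - <<'E'
from h import *
o,c=snap('wrist','w9.png'); print(o['tool_pos'],o['tool_rot'],o['time_s'],o['force'],o['grip_width'])
f=c['frame'][:,:,::-1][180:350,200:360]
cv2.imwrite('pics/w9z.png',cv2.convertScaleAbs(cv2.resize(f,None,fx=3.5,fy=3.5,interpolation=2),alpha=1.8))
o,c=snap('scene','s9.png')
f=c['frame'][:,:,::-1][140:280,190:390]
cv2.imwrite('pics/s9z.png',cv2.convertScaleAbs(cv2.resize(f,None,fx=4,fy=4,interpolation=2),alpha=1.6))
E
```

```text
time_s: 20.05
tool_pos: [0.4716, -0.0786, 0.1901]
tool_rot: [-180.0, -0.0, -97.9]
force: [0.3, -0.5, 1.1]
grip_width: 0.0702
time_s: 21.05
tool_pos: [0.4625, -0.1104, 0.1901]
tool_rot: [-180.0, -0.0, -97.8]
force: [0.2, -0.1, -0.1]
grip_width: 0.0697
[ 0.46252253 -0.11044398  0.19006905] [-1.79996088e+02 -2.84930951e-03 -9.77974460e+01] 21.05 [ 0.205528   -0.08172023 -0.10647127] 0.06965365439495806
```

View pics/w9z.png

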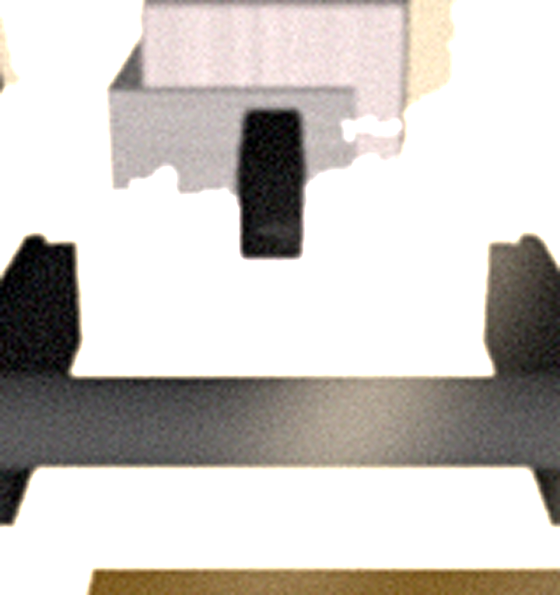

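View pics/s9z.png

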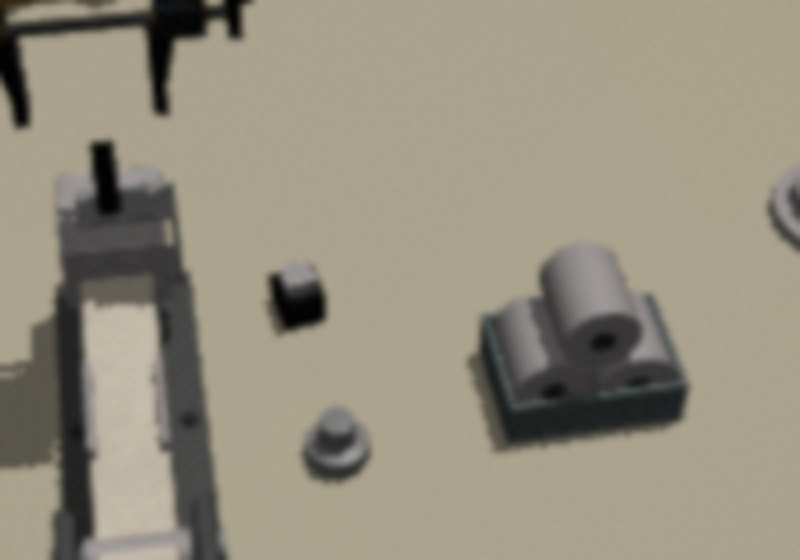

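The roller sits in the saddle on the two lower ones. The knob's dark top is at about (277,254) in the wrist image, its lower edge being the robot-side top edge.

```bash
python3 - <<'E'
from h import *
o,c=snap('wrist','w9b.png')
Z=lambda u,v,z:onz(o,c,200+u/3.5,180+v/3.5,z)
Ti=np.linalg.inv(T(o)); t=lambda p:(Ti@np.append(p,1))[:3].round(4)
for p,z in [((240,255),.158),((302,255),.158),((271,257),.158),((244,112),.116),((300,112),.116)]:
  q=Z(*p,z);print(t(q),q.round(4))
E
```

```text
[-0.0078  0.0097  0.032 ] [ 0.4539 -0.1015  0.158 ]
[0.005  0.0097 0.032 ] [ 0.4522 -0.1141  0.158 ]
[-0.0014  0.0102  0.032 ] [ 0.4526 -0.1077  0.158 ]
[-0.0083 -0.0086  0.074 ] [ 0.4721 -0.1035  0.116 ]
[ 0.0052 -0.0086  0.074 ] [ 0.4703 -0.1168  0.116 ]
```

```bash
python3 -m pendant '[[-0.015,0,0.05,0,0,0],[-0.015,0,0.15,0,0,0],[-0.015,0,0.27,0,0,0],[-0.015,0,0.4,0,0,0],[-0.015,0,0.52,0,0,0],[-0.015,0,0.61,0,0,0],[-0.015,0,0.66,0,0,0],[-0.015,0,0.67,0,0,0]]' 50
python3 -m pendant '[[0,0,0,0,0,0],[0,0,0,0,0,0],[0,0,0,0,0,0],[0,0,0,0,0,0],[0,0,0,0,0,0],[0,0,0,0,0,0],[0,0,0,0,0,0],[0,0,0,0,0,0]]' 5 40
python3 - <<'E'
from h import *
o,c=snap('wrist','w10.png'); print(o['tool_pos'],o['tool_rot'],o['qpos'],o['force'],o['grip_width'])
E
```

```text
time_s: 22.2
tool_pos: [0.4626, -0.1093, 0.1228]
tool_rot: [180.0, -0.0, -97.8]
force: [-0.1, 0.3, -0.1]
grip_width: 0.0503
time_s: 23.2
tool_pos: [0.4628, -0.1083, 0.1231]
tool_rot: [-180.0, 0.1, -97.8]
force: [-1.1, 6.1, 2.1]
grip_width: 0.0136
[ 0.46281628 -0.10827838  0.12314601] [-1.79996540e+02  6.15827785e-02 -9.77971735e+01] [ 31.97564356   2.53423717 -22.33248475 113.64726444   1.00240879
  64.01036008 -88.57359476] [-1.05556149  6.0566474   2.06684787] 0.013552180073338969
```

View pics/w10.png

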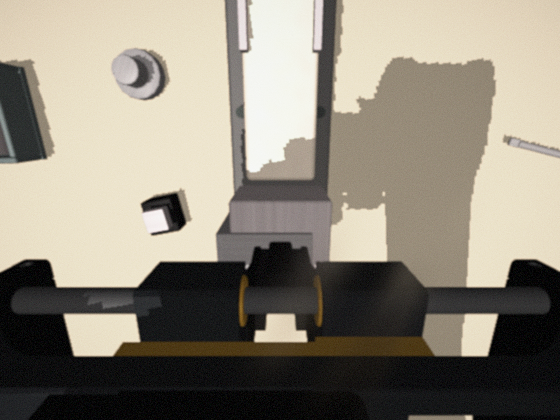

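```bash
python3 -m pendant '[[-0.02,0,0,0,0,0],[-0.04,0,0,0,0,0],[-0.06,0,0,0,0,0],[-0.08,0,0,0,0,0],[-0.1,0,0,0,0,0],[-0.12,0,0,0,0,0],[-0.14,0,0,0,0,0],[-0.145,0,0,0,0,0]]'
python3 -c "
from h import *
o=env.get_obs();print(o['tool_pos'],o['force'])"
```

```text
time_s: 24.25
tool_pos: [0.4646, -0.0955, 0.1232]
tool_rot: [-180.0, -0.1, -97.8]
force: [-0.9, -5.5, 1.5]
grip_width: 0.014
[ 0.46459366 -0.09552465  0.12316723] [-0.89253998 -5.51221139  1.53712581]
```

```bash
python3 -m pendant '[[0,-0.006,-0.042,-0.011,0,0],[0,-0.014,-0.084,-0.022,0,0],[0,-0.026,-0.146,-0.039,0,0],[0,-0.04,-0.208,-0.056,0,0],[0,-0.055,-0.27,-0.072,0,0],[0,-0.072,-0.331,-0.089,0,0],[0,-0.084,-0.371,-0.1,0,0],[0,-0.097,-0.411,-0.111,0,0]]'
python3 - <<'E'
from h import *
o,c=snap('side','d11.png'); print(o['tool_pos'],o['tool_rot'],o['qpos'],o['force'],o['grip_width'])
f=c['frame'][:,:,::-1][100:260,210:410]
cv2.imwrite('pics/d11z.png',cv2.convertScaleAbs(cv2.resize(f,None,fx=3.5,fy=3.5,interpolation=2),alpha=1.4))
E
```

```text
time_s: 25.25
tool_pos: [0.4737, -0.0971, 0.1632]
tool_rot: [169.9, -0.1, -97.9]
force: [-0.5, -5.0, -2.6]
grip_width: 0.014
[ 0.4737251  -0.09710292  0.16322512] [ 1.69912598e+02 -7.47159778e-02 -9.78550556e+01] [ 29.3849285    9.79456459 -23.18961485 101.99381899   3.68379176
  79.11804709 -92.71879346] [-0.48022974 -4.98434809 -2.61188573] 0.01403052662031066
```

View pics/d11z.png

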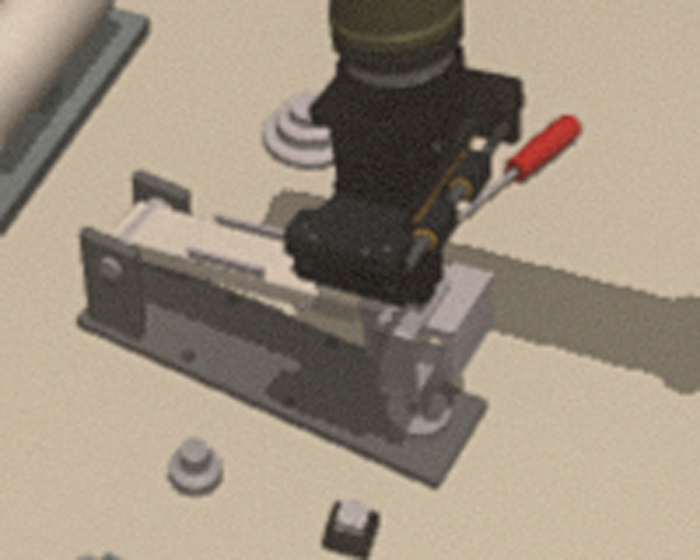

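The arm is off the ball (ball showing at crop (435,405)) and tilted about 10°. The same arc again in the turned tool frame gives about 20°.

```bash
python3 -m pendant '[[0,-0.006,-0.042,-0.011,0,0],[0,-0.014,-0.084,-0.022,0,0],[0,-0.026,-0.146,-0.039,0,0],[0,-0.04,-0.208,-0.056,0,0],[0,-0.055,-0.27,-0.072,0,0],[0,-0.072,-0.331,-0.089,0,0],[0,-0.084,-0.371,-0.1,0,0],[0,-0.097,-0.411,-0.111,0,0]]'
python3 -m pendant '[[0,0,0,0,0,0],[0,0,0,0,0,0],[0,0,0,0,0,0],[0,0,0,0,0,0],[0,0,0,0,0,0],[0,0,0,0,0,0],[0,0,0,0,0,0],[0,0,0,0,0,0]]'
python3 - <<'E'
from h import *
o,c=snap('side','d12.png'); print(o['tool_pos'],o['tool_rot'],o['qpos'],o['joint_velocities'].round(2),o['force'],o['grip_width'])
f=c['frame'][:,:,::-1][100:310,200:400]
cv2.imwrite('pics/d12z.png',cv2.convertScaleAbs(cv2.resize(f,None,fx=2.8,fy=2.8,interpolation=2),alpha=1.4))
o,c=snap('scene','s12.png')
o,c=snap('wrist','w12.png')
Th=np.arctan2(o['tool_pos'][2]-.088,np.hypot(*(np.array([.700,-.144])-o['tool_pos'][:2])))
print('TCP elev about hinge deg',np.degrees(Th)-np.degrees(np.arctan2(35,240)))
E
```

```text
time_s: 26.3
tool_pos: [0.49, -0.0994, 0.2021]
tool_rot: [159.9, -0.1, -97.9]
force: [-2.4, -4.6, -1.4]
grip_width: 0.0137
time_s: 27.3
tool_pos: [0.49, -0.0994, 0.202]
tool_rot: [159.9, -0.1, -97.9]
force: [-2.2, -5.0, -0.7]
grip_width: 0.0135
[ 0.4899625  -0.09942324  0.20197855] [ 1.59907133e+02 -9.47657768e-02 -9.78608777e+01] [ 26.80025281  18.37226817 -22.88282154  89.40345487   5.7200251
  93.74010438 -94.79469958] [-0.06  0.02  0.05 -0.1  -0.02  0.02 -0.01] [-2.17901159 -4.99089152 -0.74652576] 0.01352525585502427
TCP elev about hinge deg 19.66909535366956
```

View pics/d12z.png

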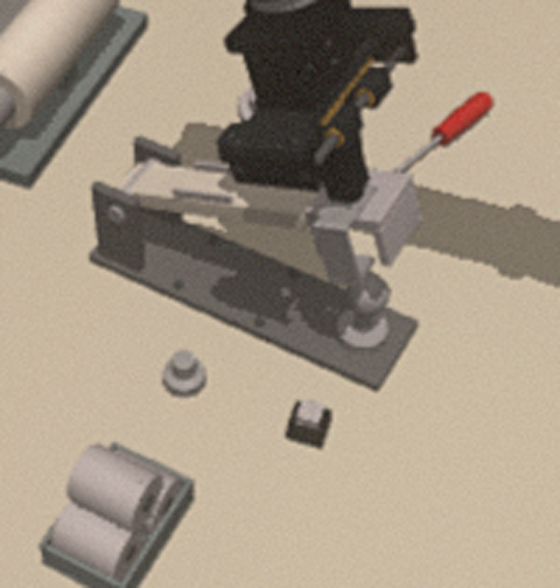

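View pics/s12.png

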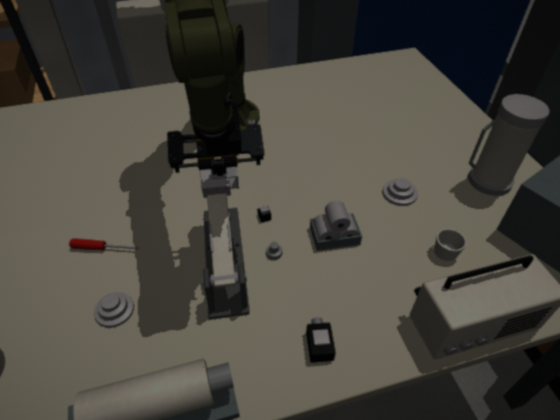

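View pics/w12.png

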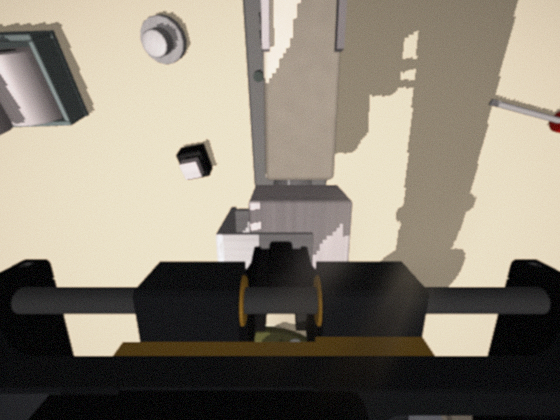

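The arm is about 20° up and still, the roller is saddled and the bystanders haven't moved. I'm handing in.

```bash
python3 -c "
from h import *
env.sign_off()"
```

```text
the job is handed in; nothing more can be done
```

I did the job in the order asked and handed it in at about 27.5 s on the clock. `sign_off` gives no verdict.

- **Roller:** I lifted it off the bar and lowered it into the gap on top of the two tray rollers until it touched. The wrist force went from about -2.8 N to +4.5 N there. I then released it. The wrist picture right after release, and the later scene and side pictures, show it lying saddled and parallel to the other two.
- **Latch and arm:** I gripped the knob at 40 N; the opening read about 13.6 mm on the 14 mm knob. I pulled it about 12.9 mm, with about 5.5 N of side force, close to what the spring should give. I then lifted along the hinge arc.
- **Last check:** The tool had turned 20.1°, and its position about the hinge gave 19.7°. The joints were still, with the knob gripped and held pulled. The ball stands clear below the coupler in the side picture. By eye, the bystanders in the scene view stand where they began.
- **Disagreements:** The first camera estimates differed from one another by about 5 mm. I corrected the grasp and the placing by 3–5 mm using close wrist pictures. The tray measured about 3% small in the wrist view, which did not affect the fit.

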